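# Lock the topping pot into its counter holder

## Task

Pull the black knob of the orange-cupped holder all the way out to clear its lock bar, gently set the blue-lidded pot upright and well seated in the cup and let go of it, then push the knob fully home so that the bar locks the pot in. Leave the red-lidded pot, the mug, the sauce bottle and the sugar shaker standing where they are.

Things in the scene. Friction and masses are not known exactly. Their poses are not given: they have to be found in the camera images.
- cup_mouth (a point): Centre of the mouth (top rim) of the holder's orange cup, 72 mm above the counter. The cup is 104 mm across outside; inside it is a cone, 91 mm across at the mouth, with sides 40 degrees from vertical, that centres a round base. Axes as the holder's: z up, the black knob on the -y side, pulled out along -y, pushed home along +y.
- lock_knob (a point): Centre of the holder's black slide knob, moving with it: a cylinder 34 mm in diameter, 32 mm long, its axis along the holder's y, 106 mm above the counter. Home it lies 146 mm from the cup's axis along the holder's -y, 25 mm clear of the guide block; pulled out, 191 mm. Only the counter is below it.
- bar_end (a point): Middle of the inner end of the flat steel lock bar that the knob carries: 24 mm wide, 102 to 110 mm above the counter. It stands 51 mm from the cup's axis when home (over the cup, in the way of the pot's flange) and 96 mm when out.
- lock (a joint): How far the knob is pulled out: 0 m fully home, 0.045 m fully out (stops at both ends). A spring detent holds it at either end: about 2 N to start, at most 5 N, plus 1 N friction to move it over the middle (0.0225 m), after which it snaps to the nearer end.
- blue_pot_centre (a point): Centre (half-way up, on the axis) of the loose blue-lidded steel pot, z along its axis; stands upright at the start, centre 70 mm above the counter. To be grasped by its blue cylindrical knob, 32 mm in diameter, 26 to 70 mm above the centre. Seated in the cup, its centre is 42 mm above the cup's mouth and the lock bar passes 5 mm over its flange.
- blue_pot: The same pot; origin at the centre of its underside. 140 mm tall, 0.35 to 0.6 kg. From below: foot ring 36 mm across; ball-shaped base of radius 50 mm centred 50.5 mm up; flange 116 mm across from 48 to 53 mm; lid 96 mm across from 84 to 96 mm; knob from 96 to 140 mm.
- holder: The fixed holder with cup and lock; origin on the counter on the cup's axis, axes as cup_mouth. Base plate 130 x 200 x 10 mm (70 mm to +y, 130 mm to -y). The guide block of the lock bar, 50 mm along x and 83 to 105 mm from the cup's axis along -y, is 113 mm high; the small steel and brass spring strut on top of it, which makes the detent, reaches 122 mm.
- red_pot_centre (a point): Centre (70 mm up) of the other pot, alike in shape but with a red lid and knob; loose, to be left alone.
- mug: White mug, 80 mm across, 92 mm tall, loose; origin at the centre of its underside. To be left alone.
- sauce_bottle: Yellow sauce bottle with a red cap, 56 mm across, 165 mm tall, loose; origin at the centre of its underside. To be left alone.
- shaker: Glass sugar shaker with a steel top, 66 mm across, 120 mm tall, loose; origin at the centre of its underside. To be left alone.

How it is judged:
On the way, in this order (a step that is already met when the one before it is completed fails the run):
1. the knob is pulled fully out (value of joint lock above 0.04 m and not (horizontal distance between blue_pot_centre and cup_mouth below 0.006 m and z of blue_pot_centre in the frame of cup_mouth between 0.037 and 0.046 m and angle between blue_pot_centre's own z axis and vertical below 0.09 rad)), for 0.2 s.
2. the blue-lidded pot sits upright in the cup, released, with the knob still out (horizontal distance between blue_pot_centre and cup_mouth below 0.006 m and z of blue_pot_centre in the frame of cup_mouth between 0.037 and 0.046 m and angle between blue_pot_centre's own z axis and vertical below 0.09 rad and contact force between the fingers and blue_pot below 0.05 N and linear speed of blue_pot below 0.02 m/s and value of joint lock above 0.035 m), for 0.2 s.
At the end, for the whole second after the job is handed in: The blue-lidded pot sits in the cup, its centre within 6 mm of the cup's axis and 37 to 46 mm above the mouth, within 0.09 rad of upright, at rest and released, and the knob is home (lock below 4 mm) (horizontal distance between blue_pot_centre and cup_mouth below 0.006 m and z of blue_pot_centre in the frame of cup_mouth between 0.037 and 0.046 m and angle between blue_pot_centre's own z axis and vertical below 0.09 rad and contact force between the fingers and blue_pot below 0.05 N and linear speed of blue_pot below 0.02 m/s and value of joint lock below 0.004 m); the robot touches nothing.
It fails at once if the pot strikes or presses on the holder with more than 70 N (rammed) (contact force between blue_pot and holder above 70 N).
It fails at once if the pot is dropped into the cup (faster than 0.5 m/s as it comes within 20 mm of its seat) (horizontal distance between blue_pot_centre and cup_mouth below 0.04 m and z of blue_pot_centre in the frame of cup_mouth below 0.062 m and linear speed of blue_pot above 0.5 m/s).
It fails at once if the red-lidded pot, mug, sauce bottle or shaker is moved by more than 25 mm or tipped (distance of any of red_pot_centre, mug, sauce_bottle, shaker from where it was at the start of the episode above 0.025 m or angle between any of red_pot_centre, mug, sauce_bottle, shaker's own z axis and vertical above 0.4 rad).
It also fails if it takes over 64 s, if anything falls off the work surface, if the arm or the gripper's body presses on something with over 40 N, if the wrist force passes 120 N, or if a joint passes its speed limit or range.

## Robot

A 6-joint arm with a two-finger parallel gripper is mounted at the origin on the work surface. World frame = base frame: x ahead of the robot, y to its left, z up, the work surface at z = 0. Lengths are in m, angles in rad, forces in N, time in s.
With the tool pointing down it reaches from about 0.425 to 1.125 m from the base axis. Payload 14.9 kg.
Tool frame: the origin (TCP) lies on the centre line of the jaws, within the pads' length; the fingertips stand 22 mm ahead of it and the grasp point (between the pads) lies 3 mm ahead of it (r.finger_overhang is the distance from the TCP to the fingertips, in m); x points along the fingers, y is the direction in which the jaws open and shut, and the axes are right-handed (so a half turn about x gives the same grasp; the last joint's range is limited). The gripper opens to 91 mm and grips with 3 to 60 N. Pads are 32 mm wide; open, the fingers measure 118 mm over their backs; the gripper's body (76 mm by 178 mm) begins 60 mm behind the grasp point.
Start: joints at [-1.169, 0.379, 1.734, -0, 1.028, -0.033], TCP at [0.295, -0.635, 0.236] pointing down, gripper open.
Joint ranges: [-2.77, 2.77], [-0.74, 2.19], [0, 2.66], [-1.06, 4.2], [0.31, 2.87], [-3.08, 3.08]. Speed limits (rad/s): [1.89, 1.89, 2.39, 3.14, 3.14, 3.14].

## Interface

Orientations are given as a 3x3 rotation matrix whose columns are the frame's x, y, z axes.
In Python, from rig import r gives the robot as it stands. The module is installed in compiled form; this text tells all that it offers.
- The arm moves only by the tool drive_tool, never from a script. Its argument "targets" is a list that holds one entry, the list of rows, each a list of 7 numbers: the opening, from 0 (shut) to 1 (fully open), then the shift along the tool's x, y, z in m, then the turn, a rotation vector about the tool's x, y, z in rad. A call has 1 to 20 rows; each row is the pose to reach, as a shift and turn from the pose measured when the call began, along the tool's axes at that moment; what a row does not reach only later rows make up. A row lasts 1/12 s, in which the tool goes at most 41.7 mm and 7.16 degrees, less where a joint would pass 70% of its speed; a pose out of reach is approached as far as the arm can. A call with a gripper value outside its range is refused whole. The fingers move at their own pace and stop on an object; "squeeze" is the grip in N (left out, the last holds). Time passes only in rows, so rows that repeat a pose let the fingers close. It gives the time, the measured TCP pose, the force and the opening at its end, in the units of the state.
- r.observe(): the state, without advancing time (a new reading comes with each control period).
- r.grab_frame(name): name is "scene" or "top" or "wrist"; returns the picture (384x512x3 uint8, blue, green, red); there is no depth.
- r.camera_model(name): a dict with "fov_y" (degrees; the focal length in pixels is half the picture's height over the tangent of half this angle, whatever the lens; pixels are square), "cx", "cy" (the principal point, pixels), "position" and "orientation" of the camera in the world. Camera axes: x right, y up, looking along -z (the intrinsics and any distortion apply to the point x, -y, -z); pixel columns grow to the right and rows downward; lengths in m; the calibration is good to about 2 mm. A picture is of the moment at which its call begins: read the wrist's pose just before it. camera_model takes no time and is no camera call; for the wrist camera it gives the pose at the moment of the call.
- r.sign_off(): hands the job in, once; it reports no verdict.
The state is a dict: "time": time; "joint_positions": joint angles; "dq": joint speeds; "effort": joint torques, N m; "tool_pos": TCP position; "tool_rot": TCP orientation; "contact_force": force on the tool from outside, world axes, zero at the start; "moment": the same for the moment, N m; "opening": finger opening in m.
Only numpy, scipy, OpenCV 4.12 (cv2) and the standard library are available. Lean on these libraries where they do the work, as an engineer would, in place of code of your own. Each camera call takes 0.05 s, during which the arm holds its last target.

## Working session

There is one attempt and no reset: what is moved stays moved. The work goes in short steps, Python scripts to look and compute and a tool call to move; the robot and the scene stay as the last step left them, time stands still between calls to the robot, and variables do not carry over. Pictures are saved under pics/ and viewed, and the job is handed in when it is done.

Besides the shell and the picture viewer there is one more tool, called after ">>>" by a JSON object that holds its "op" and its "data". drive_tool: Moves the arm, as the interface text tells. Its arguments: {"type":"object","properties":{"targets":{"type":"array","items":{"type":"array","items":{"type":"array","items":{"type":"number"}}}},"squeeze":{"type":"number"}},"required":["targets"]}

```bash
mkdir -p pics; ls
python3 - <<'E'
from rig import r
import cv2
print(r.observe())
for n in("scene","top","wrist"):
    print(n,r.camera_model(n)); cv2.imwrite(f"pics/a_{n}.png",r.grab_frame(n))
E
```

```text
pics
{'time': 0.0, 'joint_positions': array([-1.16930376e+00,  3.79426210e-01,  1.73476620e+00, -1.33624924e-05,
        1.02849176e+00, -3.32672685e-02]), 'dq': array([-2.78035977e-04, -7.17057751e-04, -1.74440444e-03, -5.02226623e-06,
       -9.61012705e-04,  1.65942437e-04]), 'effort': array([-5.09712263e-04, -7.63714886e+01, -4.34366119e+01,  6.51287776e-02,
        4.24433174e-02, -1.33229805e-04]), 'tool_pos': array([ 0.29470525, -0.63453787,  0.23528312]), 'tool_rot': array([[-4.37092667e-04,  4.21198615e-01, -9.06968321e-01],
       [ 1.00024716e-03, -9.06967770e-01, -4.21198842e-01],
       [-9.99999404e-01, -1.09129541e-03, -2.48737560e-05]]), 'contact_force': array([-0.10308264,  0.03919614,  0.98088228]), 'moment': array([-0.00032587, -0.02586281, -0.00045874]), 'opening': 0.09114877883432948}
scene {'fov_y': 51.89318189360054, 'cx': 265.011088869892, 'cy': 188.80392863896037, 'position': array([ 0.9665334 , -0.11697916,  0.82777162]), 'orientation': array([[ 0.56298781, -0.72443383,  0.39779437],
       [ 0.82639009,  0.48695007, -0.28277032],
       [ 0.01114239,  0.48792956,  0.87281189]])}
top {'fov_y': 42.17620701142744, 'cx': 256.35533650363556, 'cy': 184.0728222242973, 'position': array([0.47023488, 0.14220379, 1.30768973]), 'orientation': array([[-8.45334898e-03,  9.92743060e-01, -1.19957317e-01],
       [-9.99964253e-01, -8.41434832e-03,  8.31636643e-04],
       [-1.83761144e-04,  1.19960059e-01,  9.92778702e-01]])}
wrist {'fov_y': 64.1166866006061, 'cx': 251.89320008976762, 'cy': 188.76512107771026, 'position': array([ 0.37118065, -0.59973853,  0.38480925]), 'orientation': array([[ 0.42144827,  0.86583563,  0.26964795],
       [-0.90685155,  0.40280453,  0.12397091],
       [-0.00127699, -0.29677798,  0.95494565]])}
```

View pics/a_scene.png

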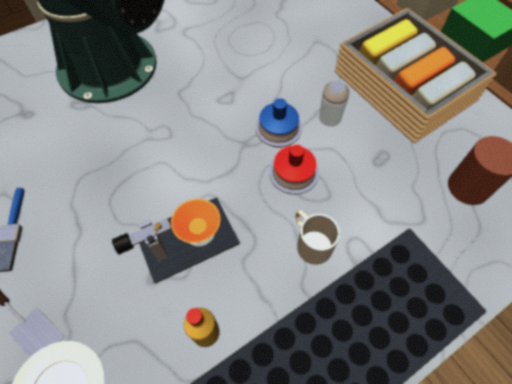

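View pics/a_top.png

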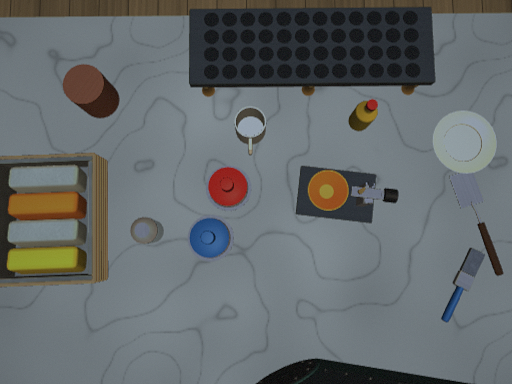

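View pics/a_wrist.png

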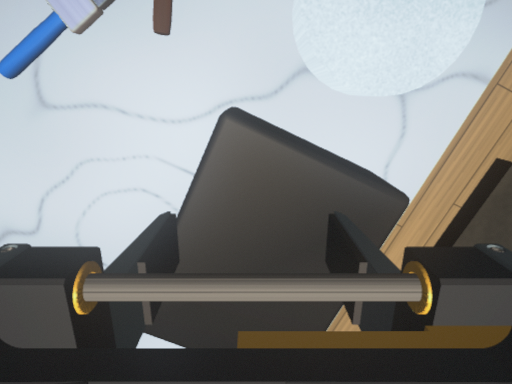

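Run:
```python
import cv2
t=cv2.imread("pics/a_top.png");s=cv2.imread("pics/a_scene.png")
cv2.imwrite("pics/b_top1.png",cv2.resize(t[155:235,285:405],None,fx=6.5,fy=6.5,interpolation=cv2.INTER_CUBIC))
cv2.imwrite("pics/b_top2.png",cv2.resize(t[155:265,125:265],None,fx=5,fy=5,interpolation=cv2.INTER_CUBIC))
cv2.imwrite("pics/b_sc1.png",cv2.resize(s[190:290,105:245],None,fx=5.5,fy=5.5,interpolation=cv2.INTER_CUBIC))
cv2.imwrite("pics/b_sc2.png",cv2.resize(s[75:200,245:355],None,fx=4.8,fy=4.8,interpolation=cv2.INTER_CUBIC))
```

```text
(no output)
```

View pics/b_top1.png

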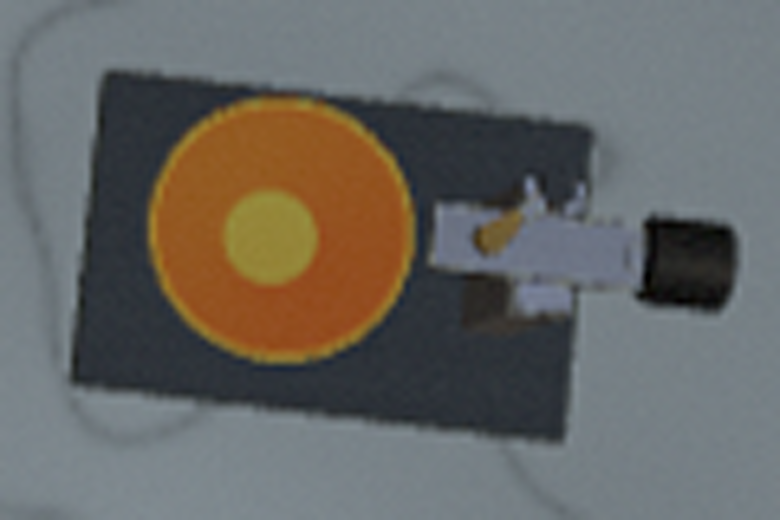

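View pics/b_top2.png

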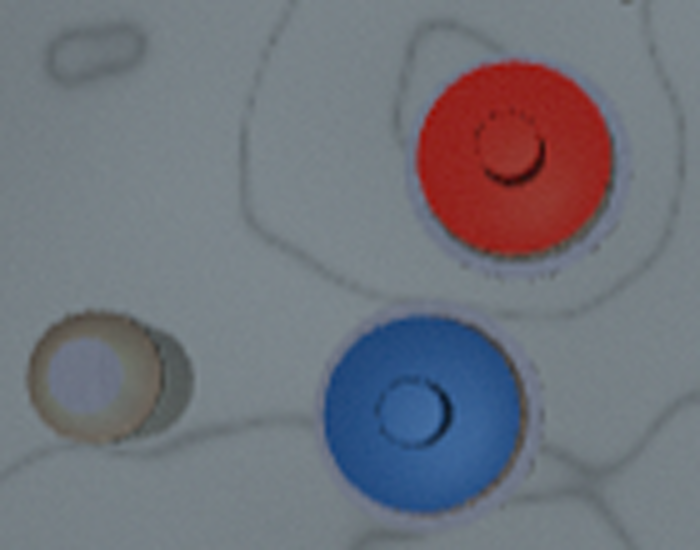

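View pics/b_sc1.png

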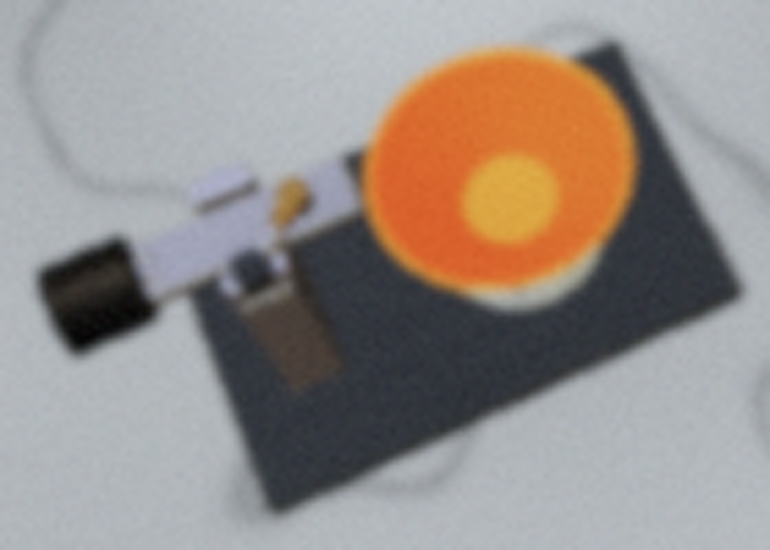

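View pics/b_sc2.png

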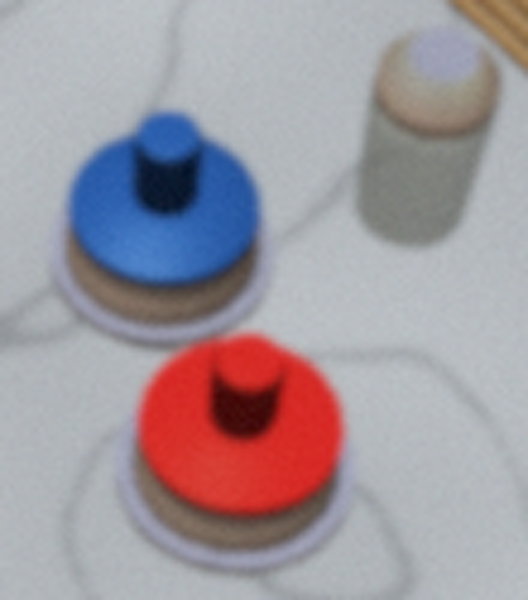

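```bash
cat > h.py <<'E'
import numpy as np
from rig import r
def ray(cam,uv,m=None):
    m=m or r.camera_model(cam)
    f=192/np.tan(np.radians(m["fov_y"]/2))
    d=np.array([(uv[0]-m["cx"])/f,-(uv[1]-m["cy"])/f,-1.])
    return np.array(m["position"]),np.array(m["orientation"])@d
def onz(cam,uv,z,m=None):
    p,d=ray(cam,uv,m); return p+d*(z-p[2])/d[2]
def proj(cam,P,m=None):
    m=m or r.camera_model(cam)
    f=192/np.tan(np.radians(m["fov_y"]/2))
    q=np.array(m["orientation"]).T@(np.array(P)-m["position"])
    return np.array([m["cx"]+f*q[0]/-q[2],m["cy"]-f*q[1]/-q[2]])
E
python3 - <<'E'
from h import *
np.set_printoptions(precision=4,suppress=True)
def c(u,v,s,o): return ((u+.5)/s-.5+o[0],(v+.5)/s-.5+o[1])
T=lambda n,u,v,z:print(n,onz("top",c(u,v,6.5,(285,155)),z))
T2=lambda n,u,v,z:print(n,onz("top",c(u,v,5,(125,155)),z))
S=lambda n,u,v,z:print(n,onz("scene",c(u,v,5.5,(105,190)),z))
S2=lambda n,u,v,z:print(n,onz("scene",c(u,v,4.8,(245,75)),z))
T("cup",282,229,.072);T("floor",271,238,.035);T("barend",436,235,.110);T("knob",690,264,.106)
P=[onz("top",c(u,v,6.5,(285,155)),.01) for u,v in [(105,72),(592,127),(563,440),(72,382)]]
for p in P:print("corner",p)
for a,b in((0,1),(3,2)):
    d=P[b]-P[a];print("ang",np.degrees(np.arctan2(d[1],d[0])),np.linalg.norm(d))
for a,b in((0,3),(1,2)):
    d=P[b]-P[a];print("ang w",np.degrees(np.arctan2(d[1],d[0])),np.linalg.norm(d))
T2("bluetop",413,412,.140);T2("bluelid",424,414,.096)
T2("redtop",509,148,.140);T2("shaker",85,375,.12)
S("cup",501,169,.072)
for u,v in((618,43),(742,292),(275,512)):S("corner",u,v,.01)
S2("bluetop",169,138,.14);S2("bluelid",164,205,.096);S2("redtop",248,363,.14);S2("shaker",445,53,.12)
E
```

```text
cup [ 0.6036 -0.0375  0.072 ]
floor [ 0.6041 -0.0384  0.035 ]
barend [ 0.5968 -0.0892  0.11  ]
knob [ 0.5855 -0.1844  0.106 ]
corner [0.675  0.0237 0.01  ]
corner [ 0.6508 -0.173   0.01  ]
corner [ 0.5244 -0.1567  0.01  ]
corner [0.5493 0.0393 0.01  ]
ang -97.01284166920327 0.19820820327268185
ang -97.2306004891469 0.19763086378217962
ang w 172.90452979055968 0.1266321905913807
ang w 172.64469703365637 0.1273854500626346
bluetop [0.488  0.2569 0.14  ]
bluelid [0.4876 0.2559 0.096 ]
redtop [0.6116 0.212  0.14  ]
shaker [0.5071 0.4149 0.12  ]
cup [ 0.6035 -0.0354  0.072 ]
corner [0.5501 0.0415 0.01  ]
corner [0.6749 0.0247 0.01  ]
corner [ 0.6508 -0.17    0.01  ]
bluetop [0.4879 0.2591 0.14  ]
bluelid [0.4911 0.2562 0.096 ]
redtop [0.6127 0.2133 0.14  ]
shaker [0.5056 0.4177 0.12  ]
```

```bash
cat >> h.py <<'E'
from scipy.spatial.transform import Rotation as Rn
def go(p,yang=None):
    o=r.observe();R=np.array(o["tool_rot"]);d=R.T@(np.array(p)-o["tool_pos"])
    rv=np.zeros(3)
    if yang is not None:
        a=np.radians(yang);y=np.array([np.cos(a),np.sin(a),0]);x=np.array([0,0,-1.])
        Rt=np.column_stack([x,y,np.cross(x,y)]);rv=Rn.from_matrix(R.T@Rt).as_rotvec()
    print("t",round(o["time"],2),"tcp",np.round(o["tool_pos"],4),"shift",np.round(d,4),"rv",np.round(rv,4),"F",np.round(o["contact_force"],1),"op",round(o["opening"],4))
E
python3 -c "
from h import *
go((.5855,-.1825,.22),-7.1)"
```

```text
t 0.15 tcp [ 0.2948 -0.6346  0.2355] shift [ 0.0157 -0.2876 -0.4542] rv [-1.0121e+00 -4.0000e-04  7.0000e-04] F [ 0.5 -0.5 -0.8] op 0.0909
```

>>> {"op": "drive_tool", "data": {"targets": [[[1, 0, -0.01, -0.015, -0.04, 0, 0], [1, 0.002, -0.025, -0.04, -0.1, 0, 0], [1, 0.003, -0.045, -0.07, -0.16, 0, 0], [1, 0.004, -0.065, -0.1, -0.23, 0, 0], [1, 0.005, -0.085, -0.135, -0.3, 0, 0], [1, 0.006, -0.105, -0.166, -0.37, 0, 0], [1, 0.007, -0.125, -0.197, -0.44, 0, 0], [1, 0.008, -0.145, -0.23, -0.51, 0, 0], [1, 0.009, -0.165, -0.26, -0.58, 0, 0], [1, 0.01, -0.185, -0.292, -0.65, 0, 0], [1, 0.011, -0.205, -0.324, -0.72, 0, 0], [1, 0.012, -0.225, -0.355, -0.79, 0, 0], [1, 0.013, -0.243, -0.384, -0.86, 0, 0], [1, 0.014, -0.26, -0.41, -0.92, 0, 0], [1, 0.015, -0.273, -0.431, -0.96, 0, 0], [1, 0.0155, -0.282, -0.446, -0.99, 0, 0], [1, 0.0157, -0.286, -0.452, -1.005, 0, 0], [1, 0.0157, -0.2876, -0.4542, -1.0121, 0, 0], [1, 0.0157, -0.2876, -0.4542, -1.0121, 0, 0], [1, 0.0157, -0.2876, -0.4542, -1.0121, 0, 0]]]}}

```text
time: 1.82
tool_pos: [0.5851, -0.183, 0.22]
tool_rot: [[-0.0, 0.992, -0.124], [0.001, -0.124, -0.992], [-1.0, -0.001, -0.001]]
contact_force: [0.8, -1.1, -0.3]
opening: 0.0912
```

Run:
```python
from h import *
import cv2
go((.5855,-.1825,.22),-7.1)
m=r.camera_model("wrist");im=r.grab_frame("wrist");cv2.imwrite("pics/c_wrist.png",im)
Hy=np.array([.1236,.9923,0]);cup=np.array([.6036,-.0368,0])
print("knob",proj("wrist",cup-.146*Hy+[0,0,.106],m),proj("wrist",cup-.162*Hy+[0,0,.123],m),proj("wrist",cup-.130*Hy+[0,0,.123],m),"barend",proj("wrist",cup-.051*Hy+[0,0,.11],m),"cup",proj("wrist",cup+[0,0,.072],m))
print(m["position"],m["orientation"])
```

```text
t 1.82 tcp [ 0.5851 -0.183   0.22  ] shift [-0.      0.0004 -0.0005] rv [-0.0008 -0.0006  0.0005] F [ 0.8 -1.1 -0.3] op 0.0912
knob [252.58843538 189.59892519] [252.60273083 213.17542502] [252.60690036 177.33696677] barend [252.60381551  77.22228066] cup [252.57239571  16.87325916]
[ 0.59550901 -0.09995781  0.36945491] [[ 0.99225938  0.11822761  0.03799411]
 [-0.12417525  0.94795161  0.29320342]
 [-0.00135183 -0.29565177  0.95529483]]
```

View pics/c_wrist.png

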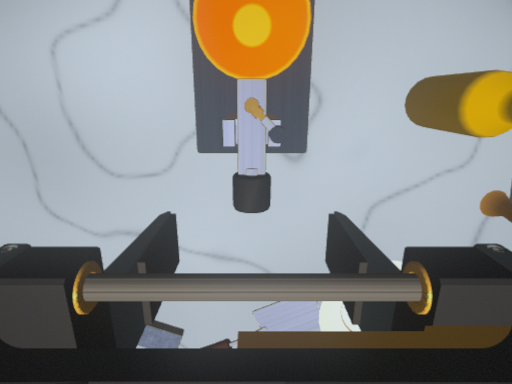

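>>> {"op": "drive_tool", "data": {"targets": [[[0.7, 0.01, 0, 0, 0, 0, 0], [0.7, 0.03, 0, -0.001, 0, 0, 0], [0.7, 0.055, 0, -0.001, 0, 0, 0], [0.7, 0.08, 0, -0.001, 0, 0, 0], [0.7, 0.1, 0, -0.001, 0, 0, 0], [0.7, 0.11, 0, -0.001, 0, 0, 0], [0.7, 0.113, 0, -0.001, 0, 0, 0], [0, 0.113, 0, -0.001, 0, 0, 0], [0, 0.113, 0, -0.001, 0, 0, 0], [0, 0.113, 0, -0.001, 0, 0, 0], [0, 0.113, 0, -0.001, 0, 0, 0], [0, 0.113, 0, -0.001, 0, 0, 0], [0, 0.113, 0, -0.001, 0, 0, 0]]], "squeeze": 25}}

```text
time: 2.95
tool_pos: [0.5846, -0.1821, 0.1078]
tool_rot: [[-0.002, 0.992, -0.125], [0.001, -0.125, -0.992], [-1.0, -0.002, -0.001]]
contact_force: [-6.8, -0.4, 9.9]
opening: 0.0334
```

>>> {"op": "drive_tool", "data": {"targets": [[[0, 0, 0, 0.005, 0, 0, 0], [0, 0, 0, 0.01, 0, 0, 0], [0, 0, 0, 0.015, 0, 0, 0], [0, 0, 0, 0.02, 0, 0, 0], [0, 0, 0, 0.025, 0, 0, 0], [0, 0, 0, 0.03, 0, 0, 0], [0, 0, 0, 0.035, 0, 0, 0], [0, 0, 0, 0.04, 0, 0, 0], [0, 0, 0, 0.044, 0, 0, 0], [0, 0, 0, 0.046, 0, 0, 0], [0, 0, 0, 0.046, 0, 0, 0], [0, 0, 0, 0.046, 0, 0, 0]]]}}

```text
time: 3.95
tool_pos: [0.5789, -0.2269, 0.1078]
tool_rot: [[-0.002, 0.992, -0.125], [0.002, -0.125, -0.992], [-1.0, -0.002, -0.002]]
contact_force: [-1.6, 9.5, 4.1]
opening: 0.0335
```

>>> {"op": "drive_tool", "data": {"targets": [[[0.7, 0, 0, -0.001, 0, 0, 0], [0.7, 0, 0, -0.001, 0, 0, 0], [0.7, 0, 0, -0.001, 0, 0, 0], [0.7, 0, 0, -0.001, 0, 0, 0], [0.7, 0, 0, -0.001, 0, 0, 0], [0.7, -0.01, 0, -0.001, 0, 0, 0], [0.7, -0.03, 0, -0.001, 0, 0, 0], [0.7, -0.06, 0, -0.001, 0, 0, 0], [0.7, -0.09, 0, -0.001, 0, 0, 0], [0.7, -0.12, 0, -0.001, 0, 0, 0], [0.7, -0.145, 0, -0.001, 0, 0, 0], [0.7, -0.155, 0, -0.001, 0, 0, 0], [0.7, -0.16, 0, -0.001, 0, 0, 0]]]}}

```text
time: 5.03
tool_pos: [0.5799, -0.2267, 0.2703]
tool_rot: [[0.001, 0.992, -0.125], [0.001, -0.125, -0.992], [-1.0, 0.001, -0.001]]
contact_force: [0.7, 0.1, -0.0]
opening: 0.0644
```

Run:
```python
from h import *
import cv2
go((.488,.2575,.265),27.8)
go((.488,.2575,.265),27.8-15)
im=r.grab_frame("top");cv2.imwrite("pics/d_top.png",cv2.resize(im[130:260,180:420],None,fx=3,fy=3,interpolation=cv2.INTER_CUBIC))
im=r.grab_frame("wrist");cv2.imwrite("pics/d_wrist.png",im)
```

```text
t 5.03 tcp [ 0.5799 -0.2267  0.2703] shift [ 0.0057 -0.1518 -0.4689] rv [-0.6106 -0.0008 -0.0012] F [ 0.7  0.1 -0. ] op 0.0644
t 5.03 tcp [ 0.5799 -0.2267  0.2703] shift [ 0.0057 -0.1518 -0.4689] rv [-0.3488 -0.001  -0.0011] F [ 0.7  0.1 -0. ] op 0.0644
```

View pics/d_top.png

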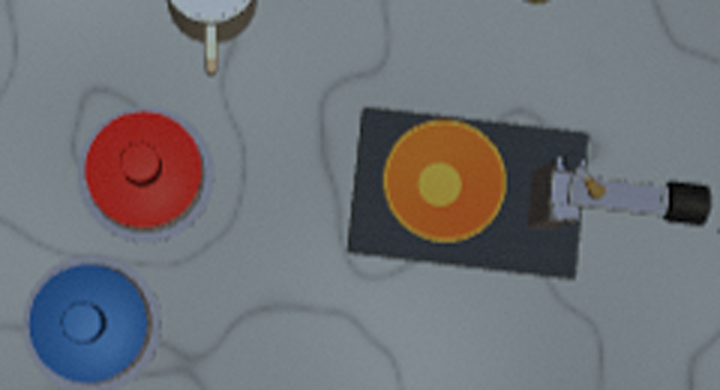

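View pics/d_wrist.png

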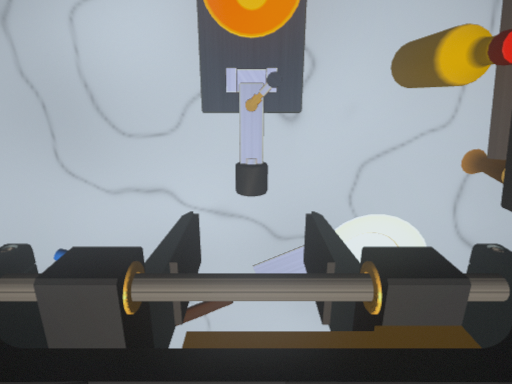

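>>> {"op": "drive_tool", "data": {"targets": [[[0.7, 0, -0.004, -0.013, -0.018, 0, 0], [0.7, 0, -0.013, -0.04, -0.052, 0, 0], [0.7, 0.001, -0.023, -0.07, -0.09, 0, 0], [0.7, 0.001, -0.033, -0.102, -0.13, 0, 0], [0.7, 0.002, -0.044, -0.135, -0.175, 0, 0], [0.7, 0.002, -0.055, -0.17, -0.22, 0, 0], [0.7, 0.003, -0.066, -0.205, -0.265, 0, 0], [0.7, 0.003, -0.078, -0.24, -0.31, 0, 0], [0.7, 0.004, -0.089, -0.275, -0.355, 0, 0], [0.7, 0.004, -0.1, -0.31, -0.4, 0, 0], [0.7, 0.005, -0.112, -0.345, -0.445, 0, 0], [0.7, 0.005, -0.123, -0.38, -0.49, 0, 0], [0.7, 0.005, -0.133, -0.41, -0.53, 0, 0], [0.7, 0.005, -0.141, -0.435, -0.565, 0, 0], [0.7, 0.005, -0.147, -0.453, -0.59, 0, 0], [0.7, 0.005, -0.15, -0.464, -0.604, 0, 0], [0.7, 0.005, -0.1518, -0.4689, -0.61, 0, 0], [0.7, 0.005, -0.1518, -0.4689, -0.61, 0, 0], [0.7, 0.005, -0.1518, -0.4689, -0.61, 0, 0]]]}}

```text
time: 6.72
tool_pos: [0.4871, 0.2572, 0.2636]
tool_rot: [[-0.002, 0.885, 0.465], [0.002, 0.465, -0.885], [-1.0, -0.001, -0.002]]
contact_force: [0.5, -0.2, -0.0]
opening: 0.0638
```

Run:
```python
from h import *
import cv2
go((.488,.2575,.125),27.8)
m=r.camera_model("wrist");im=r.grab_frame("wrist");cv2.imwrite("pics/e_wrist.png",im)
print(proj("wrist",(.488,.2575,.14),m),proj("wrist",(.488,.2575,.096),m))
```

```text
t 6.72 tcp [0.4871 0.2572 0.2636] shift [0.1386 0.0011 0.0005] rv [-0.001  -0.0024  0.0013] F [ 0.5 -0.2 -0. ] op 0.0638
[253.56604527 188.57357606] [253.42701117 176.52231797]
```

View pics/e_wrist.png

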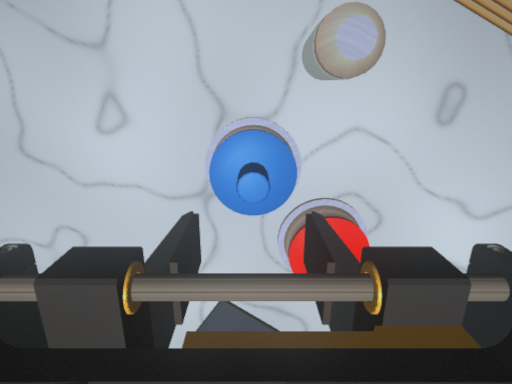

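>>> {"op": "drive_tool", "data": {"targets": [[[0.7, 0.01, 0.001, 0, 0, 0, 0], [0.7, 0.03, 0.001, 0, 0, -0.002, 0.001], [0.7, 0.058, 0.001, 0, 0, -0.002, 0.001], [0.7, 0.085, 0.001, 0, 0, -0.002, 0.001], [0.7, 0.11, 0.001, 0, 0, -0.002, 0.001], [0.7, 0.128, 0.001, -0.0005, 0, -0.002, 0.001], [0.7, 0.136, 0.001, -0.0005, 0, -0.002, 0.001], [0.7, 0.138, 0.001, -0.0005, 0, -0.002, 0.001], [0.7, 0.138, 0.001, -0.0005, 0, -0.002, 0.001], [0, 0.138, 0.001, -0.0005, 0, -0.002, 0.001], [0, 0.138, 0.001, -0.0005, 0, -0.002, 0.001], [0, 0.138, 0.001, -0.0005, 0, -0.002, 0.001], [0, 0.138, 0.001, -0.0005, 0, -0.002, 0.001], [0, 0.138, 0.001, -0.0005, 0, -0.002, 0.001], [0, 0.138, 0.001, -0.0005, 0, -0.002, 0.001]]], "squeeze": 40}}

```text
time: 8.02
tool_pos: [0.4878, 0.2583, 0.1262]
tool_rot: [[0.0, 0.885, 0.465], [0.001, 0.465, -0.885], [-1.0, 0.001, -0.0]]
contact_force: [-1.2, -1.2, 4.9]
opening: 0.0314
```

>>> {"op": "drive_tool", "data": {"targets": [[[0, -0.003, 0, 0, 0, 0, 0], [0, -0.01, 0, 0, 0, 0, 0], [0, -0.025, 0, 0, 0, 0, 0], [0, -0.045, 0, 0, 0, 0, 0], [0, -0.068, 0, 0, 0, 0, 0], [0, -0.09, 0, 0, 0, 0, 0], [0, -0.112, 0, 0, 0, 0, 0], [0, -0.132, 0, 0, 0, 0, 0], [0, -0.147, 0, 0, 0, 0, 0], [0, -0.154, 0, 0, 0, 0, 0], [0, -0.156, 0, 0, 0, 0, 0], [0, -0.156, 0, 0, 0, 0, 0]]]}}

```text
time: 9.02
tool_pos: [0.4875, 0.2581, 0.2821]
tool_rot: [[0.0, 0.885, 0.465], [0.001, 0.465, -0.885], [-1.0, 0.0, -0.0]]
contact_force: [-0.1, 0.2, -6.5]
opening: 0.0317
```

Run:
```python
from h import *
import cv2
go((.6036,-.0368,.28),0)
cv2.imwrite("pics/f_wrist.png",r.grab_frame("wrist"))
cv2.imwrite("pics/f_scene.png",r.grab_frame("scene"))
```

```text
t 9.02 tcp [0.4875 0.2581 0.2821] shift [ 0.002  -0.0344  0.315 ] rv [ 4.837e-01 -5.000e-04 -3.000e-04] F [-0.1  0.2 -6.5] op 0.0317
```

View pics/f_wrist.png

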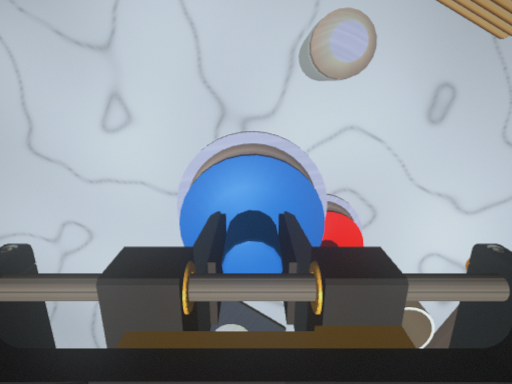

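View pics/f_scene.png

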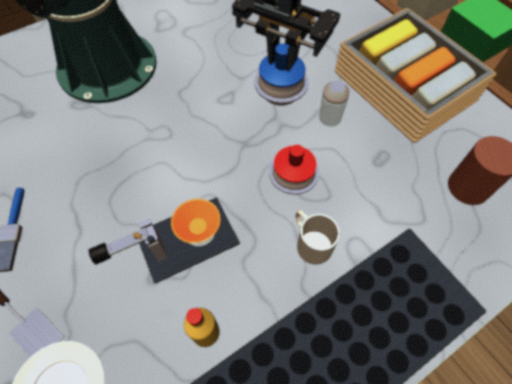

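>>> {"op": "drive_tool", "data": {"targets": [[[0, 0, -0.0005, 0.004, 0.006, 0, 0], [0, 0, -0.0015, 0.014, 0.02, 0, 0], [0, 0, -0.003, 0.028, 0.042, 0, 0], [0, 0, -0.005, 0.046, 0.07, 0, 0], [0, 0, -0.0073, 0.067, 0.102, 0, 0], [0, 0, -0.0098, 0.09, 0.138, 0, 0], [0, 0, -0.0125, 0.114, 0.175, 0, 0], [0, 0, -0.015, 0.138, 0.212, 0, 0], [0, 0, -0.0177, 0.162, 0.25, 0, 0], [0, 0, -0.0203, 0.186, 0.286, 0, 0], [0, 0, -0.023, 0.21, 0.323, 0, 0], [0, 0, -0.0255, 0.233, 0.358, 0, 0], [0, 0, -0.0278, 0.255, 0.392, 0, 0], [0, 0, -0.03, 0.275, 0.422, 0, 0], [0, 0, -0.0318, 0.292, 0.448, 0, 0], [0, 0, -0.0332, 0.304, 0.467, 0, 0], [0, 0, -0.034, 0.312, 0.479, 0, 0], [0, 0, -0.0344, 0.315, 0.4837, 0, 0], [0, 0, -0.0344, 0.315, 0.4837, 0, 0], [0, 0, -0.0344, 0.315, 0.4837, 0, 0]]]}}

```text
time: 10.78
tool_pos: [0.6029, -0.0365, 0.2808]
tool_rot: [[-0.002, 1.0, 0.001], [0.0, 0.001, -1.0], [-1.0, -0.002, -0.0]]
contact_force: [0.2, -0.4, -5.4]
opening: 0.0314
```

Run:
```python
from h import *
import cv2
go((.6036,-.0368,.1702),0)
im=r.grab_frame("top");cv2.imwrite("pics/g_top.png",cv2.resize(im[130:260,240:420],None,fx=4,fy=4,interpolation=cv2.INTER_CUBIC))
im=r.grab_frame("scene");cv2.imwrite("pics/g_scene.png",cv2.resize(im[120:300,80:270],None,fx=3.2,fy=3.2,interpolation=cv2.INTER_CUBIC))
```

```text
t 10.78 tcp [ 0.6029 -0.0365  0.2808] shift [0.1106 0.0009 0.0003] rv [ 0.0005 -0.0001  0.0017] F [ 0.2 -0.4 -5.4] op 0.0314
```

View pics/g_top.png

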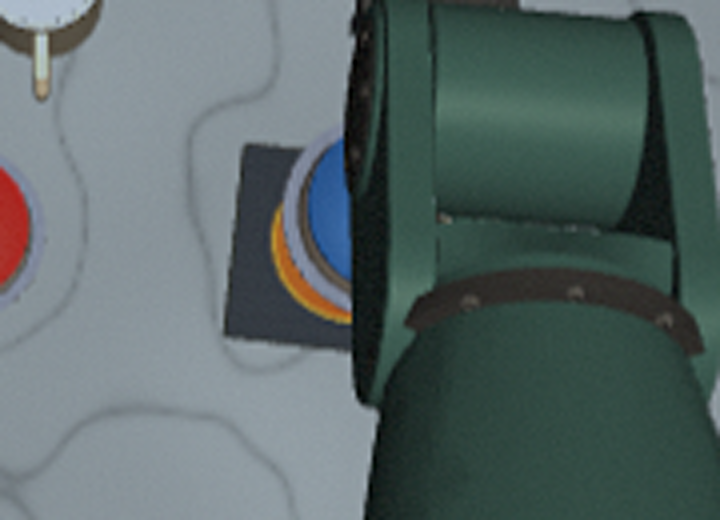

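View pics/g_scene.png

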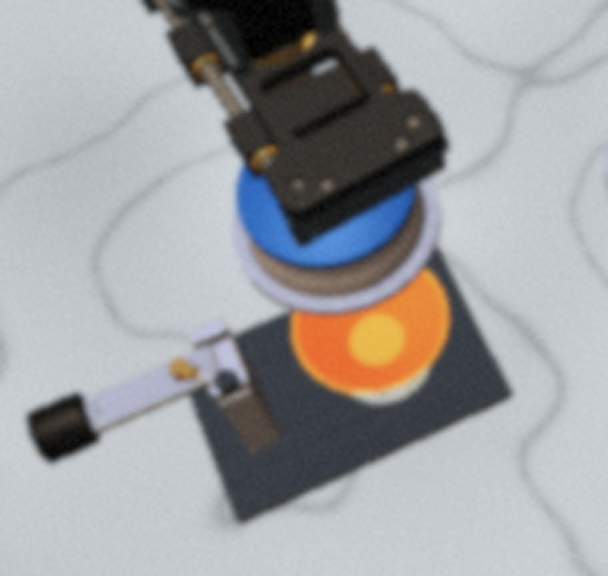

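>>> {"op": "drive_tool", "data": {"targets": [[[0, 0.005, 0.0005, 0, 0, 0, 0], [0, 0.015, 0.0007, 0.0003, 0, 0, 0.0017], [0, 0.028, 0.0007, 0.0003, 0, 0, 0.0017], [0, 0.042, 0.0007, 0.0003, 0, 0, 0.0017], [0, 0.056, 0.0007, 0.0003, 0, 0, 0.0017], [0, 0.07, 0.0007, 0.0003, 0, 0, 0.0017], [0, 0.082, 0.0007, 0.0003, 0, 0, 0.0017], [0, 0.091, 0.0007, 0.0003, 0, 0, 0.0017], [0, 0.096, 0.0007, 0.0003, 0, 0, 0.0017], [0, 0.099, 0.0007, 0.0003, 0, 0, 0.0017], [0, 0.1, 0.0007, 0.0003, 0, 0, 0.0017], [0, 0.1, 0.0007, 0.0003, 0, 0, 0.0017]]]}}

```text
time: 11.88
tool_pos: [0.6037, -0.0366, 0.1812]
tool_rot: [[0.001, 1.0, 0.001], [-0.0, 0.001, -1.0], [-1.0, 0.001, 0.0]]
contact_force: [-0.1, -0.1, -5.4]
opening: 0.0316
```

Run:
```python
from h import *
import cv2
go((.6036,-.0368,.1702),0)
im=r.grab_frame("scene");cv2.imwrite("pics/h_scene.png",cv2.resize(im[140:290,90:260],None,fx=4,fy=4,interpolation=cv2.INTER_CUBIC))
cv2.imwrite("pics/h_wrist.png",r.grab_frame("wrist"))
```

```text
t 11.88 tcp [ 0.6037 -0.0366  0.1812] shift [ 0.011  -0.0002  0.0002] rv [ 0.001   0.0001 -0.0007] F [-0.1 -0.1 -5.4] op 0.0316
```

View pics/h_scene.png

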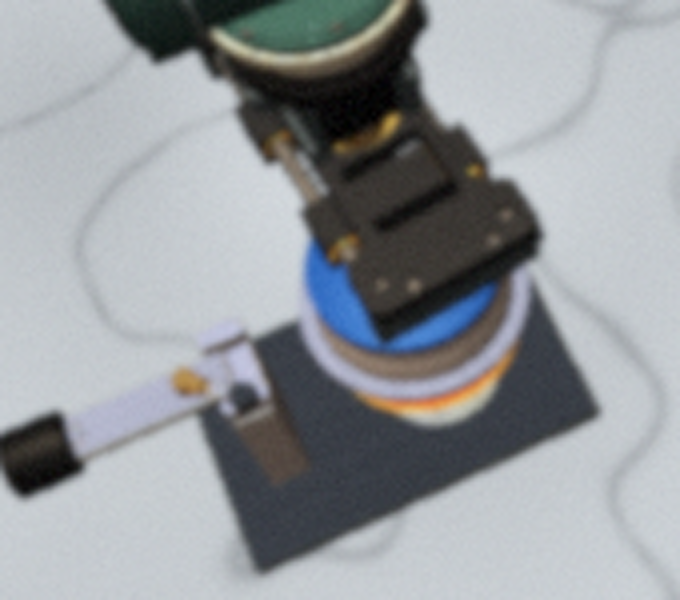

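View pics/h_wrist.png

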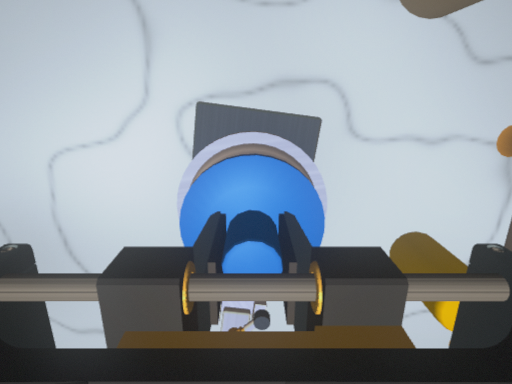

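Centred over the cup. Lower slowly to the seat.

>>> {"op": "drive_tool", "data": {"targets": [[[0, 0.001, 0, 0, 0, 0, 0], [0, 0.002, 0, 0, 0, 0, 0], [0, 0.003, 0, 0, 0, 0, 0], [0, 0.004, 0, 0, 0, 0, 0], [0, 0.005, 0, 0, 0, 0, 0], [0, 0.006, 0, 0, 0, 0, 0], [0, 0.007, 0, 0, 0, 0, 0], [0, 0.008, 0, 0, 0, 0, 0], [0, 0.008, 0, 0, 0, 0, 0]]]}}

```text
time: 12.73
tool_pos: [0.6038, -0.0366, 0.1733]
tool_rot: [[0.001, 1.0, 0.001], [-0.0, 0.001, -1.0], [-1.0, 0.001, 0.0]]
contact_force: [-0.3, -0.2, -5.7]
opening: 0.0314
```

>>> {"op": "drive_tool", "data": {"targets": [[[0, 0.0007, 0, 0, 0, 0, 0], [0, 0.0014, 0, 0, 0, 0, 0], [0, 0.002, 0, 0, 0, 0, 0], [0, 0.0025, 0, 0, 0, 0, 0], [0, 0.0025, 0, 0, 0, 0, 0]]]}}

```text
time: 13.15
tool_pos: [0.6039, -0.0367, 0.1711]
tool_rot: [[0.001, 1.0, 0.001], [-0.0, 0.001, -1.0], [-1.0, 0.001, 0.0]]
contact_force: [-1.3, 0.2, -1.3]
opening: 0.0313
```

>>> {"op": "drive_tool", "data": {"targets": [[[0, 0.0004, 0, 0, 0, 0, 0], [0, 0.0008, 0, 0, 0, 0, 0], [0, 0.001, 0, 0, 0, 0, 0], [0, 0.001, 0, 0, 0, 0, 0]]], "squeeze": 10}}

```text
time: 13.48
tool_pos: [0.6041, -0.037, 0.1709]
tool_rot: [[0.001, 1.0, 0.001], [-0.001, 0.001, -1.0], [-1.0, 0.001, 0.001]]
contact_force: [-4.7, -2.4, 8.8]
opening: 0.0316
```

>>> {"op": "drive_tool", "data": {"targets": [[[0.35, -0.0005, 0, 0, 0, 0, 0], [0.55, -0.0005, 0, 0, 0, 0, 0], [0.7, -0.0005, 0, 0, 0, 0, 0], [0.7, -0.0005, 0, 0, 0, 0, 0], [0.7, -0.0005, 0, 0, 0, 0, 0], [0.7, -0.0005, 0, 0, 0, 0, 0], [0.7, -0.01, 0, 0, 0, 0, 0], [0.7, -0.025, 0, 0, 0, 0, 0], [0.7, -0.05, 0, 0, 0, 0, 0], [0.7, -0.075, 0, 0, 0, 0, 0], [0.7, -0.095, 0, 0, 0, 0, 0], [0.7, -0.1, 0, 0, 0, 0, 0], [0.7, -0.1, 0, 0, 0, 0, 0]]]}}

```text
time: 14.57
tool_pos: [0.6048, -0.037, 0.273]
tool_rot: [[0.005, 1.0, 0.001], [-0.001, 0.001, -1.0], [-1.0, 0.005, 0.001]]
contact_force: [0.4, 0.6, -0.0]
opening: 0.0635
```

Run:
```python
from h import *
import cv2
go((.580,-.2265,.265),-7.1)
m=r.camera_model("wrist");im=r.grab_frame("wrist");cv2.imwrite("pics/i_wrist.png",im)
print(proj("wrist",(.6036,-.0368,.184),m),proj("wrist",(.6036,-.0368,.14),m))
im=r.grab_frame("scene");cv2.imwrite("pics/i_scene.png",cv2.resize(im[140:290,90:260],None,fx=4,fy=4,interpolation=cv2.INTER_CUBIC))
```

```text
t 14.57 tcp [ 0.6048 -0.037   0.273 ] shift [ 0.008  -0.025   0.1895] rv [ 0.1251  0.0006 -0.0046] F [ 0.4  0.6 -0. ] op 0.0635
[250.26271673 199.91715086] [250.32324844 184.7212601 ]
```

View pics/i_wrist.png

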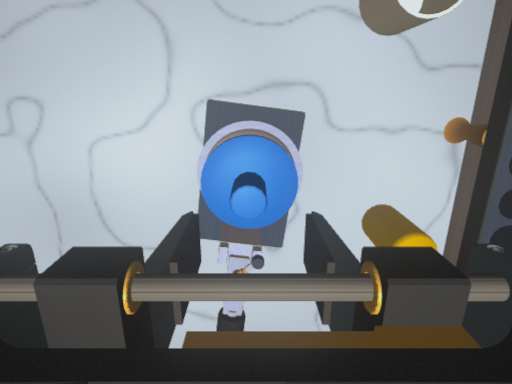

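View pics/i_scene.png

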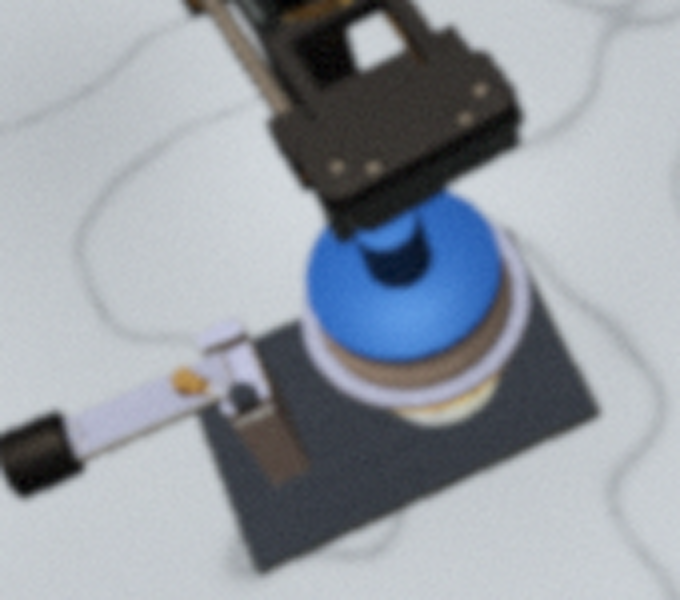

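>>> {"op": "drive_tool", "data": {"targets": [[[0.7, -0.005, -0.001, 0.005, 0.006, 0, 0], [0.7, -0.01, -0.003, 0.018, 0.015, 0, -0.002], [0.7, -0.01, -0.005, 0.036, 0.028, 0, -0.0046], [0.7, -0.01, -0.008, 0.06, 0.042, 0, -0.0046], [0.7, -0.01, -0.0115, 0.087, 0.06, 0, -0.0046], [0.7, -0.008, -0.015, 0.115, 0.077, 0, -0.0046], [0.7, -0.004, -0.019, 0.142, 0.095, 0, -0.0046], [0.7, 0, -0.022, 0.165, 0.11, 0, -0.0046], [0.7, 0.004, -0.024, 0.18, 0.12, 0, -0.0046], [0.7, 0.007, -0.025, 0.187, 0.125, 0, -0.0046], [0.7, 0.008, -0.025, 0.1895, 0.125, 0, -0.0046], [0.7, 0.008, -0.025, 0.1895, 0.125, 0, -0.0046], [0.7, 0.008, -0.025, 0.1895, 0.125, 0, -0.0046]]]}}

```text
time: 15.75
tool_pos: [0.5789, -0.2257, 0.2624]
tool_rot: [[-0.004, 0.992, -0.123], [0.0, -0.123, -0.992], [-1.0, -0.004, 0.0]]
contact_force: [-0.2, 0.8, 0.5]
opening: 0.0638
```

Run:
```python
from h import *
import cv2
go((.580,-.2267,.108),-7.1)
m=r.camera_model("wrist");im=r.grab_frame("wrist");cv2.imwrite("pics/j_wrist.png",im)
Hy=np.array([.1236,.9923,0]);cup=np.array([.6036,-.0368,0])
print("knob",proj("wrist",cup-.207*Hy+[0,0,.123],m),proj("wrist",cup-.175*Hy+[0,0,.123],m))
im=r.grab_frame("top");cv2.imwrite("pics/j_top0.png",im);cv2.imwrite("pics/j_top.png",cv2.resize(im[140:240,285:405],None,fx=6,fy=6,interpolation=cv2.INTER_CUBIC))
im=r.grab_frame("scene");cv2.imwrite("pics/j_scene.png",cv2.resize(im[160:290,90:260],None,fx=4.5,fy=4.5,interpolation=cv2.INTER_CUBIC))
for n,o,s in(("top",(285,140),6),("scene",(90,160),4.5)):
  for z in (.184,.14):
    print(n,z,(proj(n,(.6036,-.0368,z))-o)*s)
```

```text
t 15.75 tcp [ 0.5789 -0.2257  0.2624] shift [0.1544 0.0018 0.0008] rv [0.0007 0.0005 0.0041] F [-0.2  0.8  0.5] op 0.0638
knob [253.76693787 198.92507569] [253.85950793 167.60733517]
top 0.184 [298.18753713 266.79778809]
top 0.14 [280.73913098 280.12485626]
scene 0.184 [433.74850692 159.21636517]
scene 0.14 [450.32100308 207.41505612]
```

View pics/j_wrist.png

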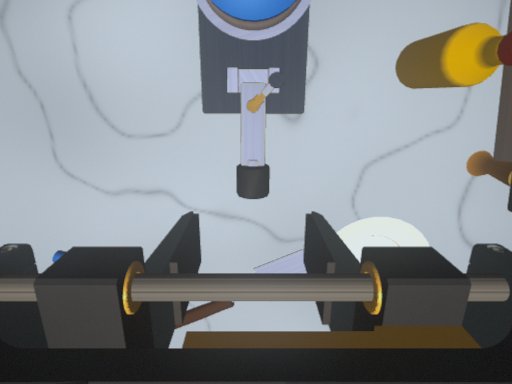

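View pics/j_top.png

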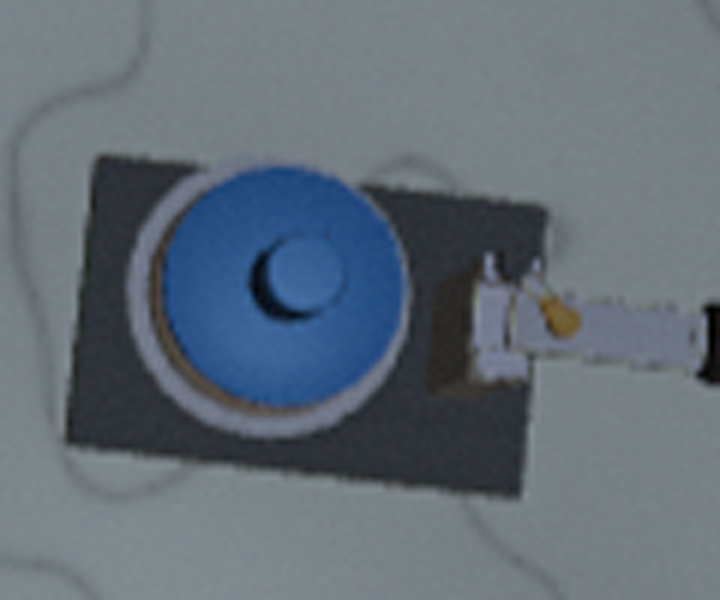

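View pics/j_scene.png

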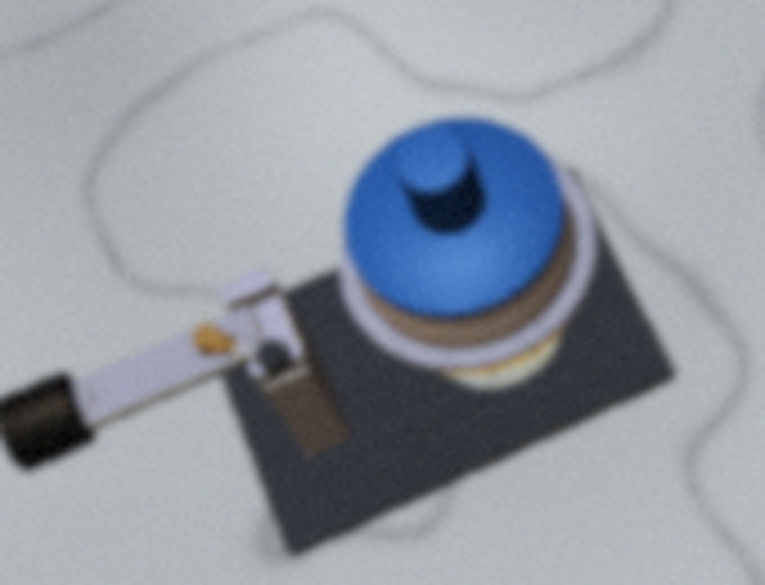

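>>> {"op": "drive_tool", "data": {"targets": [[[0.7, 0.01, 0, 0, 0, 0, 0], [0.7, 0.03, 0.0007, 0, 0, 0, 0.004], [0.7, 0.06, 0.0007, 0, 0, 0, 0.004], [0.7, 0.09, 0.0007, 0, 0, 0, 0.004], [0.7, 0.12, 0.0007, 0, 0, 0, 0.004], [0.7, 0.143, 0.0007, 0, 0, 0, 0.004], [0.7, 0.152, 0.0007, 0, 0, 0, 0.004], [0.7, 0.1545, 0.0007, 0, 0, 0, 0.004], [0.7, 0.1545, 0.0007, 0, 0, 0, 0.004], [0, 0.1545, 0.0007, 0, 0, 0, 0.004], [0, 0.1545, 0.0007, 0, 0, 0, 0.004], [0, 0.1545, 0.0007, 0, 0, 0, 0.004], [0, 0.1545, 0.0007, 0, 0, 0, 0.004], [0, 0.1545, 0.0007, 0, 0, 0, 0.004], [0, 0.1545, 0.0007, 0, 0, 0, 0.004]]], "squeeze": 25}}

```text
time: 17.15
tool_pos: [0.579, -0.2258, 0.1087]
tool_rot: [[-0.0, 0.992, -0.122], [-0.001, -0.122, -0.992], [-1.0, -0.0, 0.001]]
contact_force: [-5.1, 0.3, 7.7]
opening: 0.0333
```

>>> {"op": "drive_tool", "data": {"targets": [[[0, 0, 0, -0.005, 0, 0, 0], [0, 0, 0, -0.01, 0, 0, 0], [0, 0, 0, -0.015, 0, 0, 0], [0, 0, 0, -0.02, 0, 0, 0], [0, 0, 0, -0.025, 0, 0, 0], [0, 0, 0, -0.03, 0, 0, 0], [0, 0, 0, -0.035, 0, 0, 0], [0, 0, 0, -0.04, 0, 0, 0], [0, 0, 0, -0.0445, 0, 0, 0], [0, 0, 0, -0.046, 0, 0, 0], [0, 0, 0, -0.046, 0, 0, 0], [0, 0, 0, -0.046, 0, 0, 0]]]}}

```text
time: 18.15
tool_pos: [0.5847, -0.1809, 0.1089]
tool_rot: [[0.0, 0.993, -0.122], [-0.002, -0.122, -0.993], [-1.0, 0.0, 0.002]]
contact_force: [-2.6, -10.6, 0.7]
opening: 0.0335
```

Moved 45.3 mm and it is against the stop (10.6 N). Release and back off.

>>> {"op": "drive_tool", "data": {"targets": [[[0.7, 0, 0, 0.001, 0, 0, 0], [0.7, 0, 0, 0.001, 0, 0, 0], [0.7, 0, 0, 0.001, 0, 0, 0], [0.7, 0, 0, 0.001, 0, 0, 0], [0.7, 0, 0, 0.001, 0, 0, 0], [0.7, -0.01, 0, 0.001, 0, 0, 0], [0.7, -0.03, 0, 0.001, 0, 0, 0], [0.7, -0.06, 0, 0.001, 0, 0, 0], [0.7, -0.09, 0, 0.001, 0, 0, 0], [0.7, -0.12, 0, 0.02, 0, 0, 0], [0.7, -0.14, 0, 0.05, 0, 0, 0], [0.7, -0.155, 0, 0.08, 0, 0, 0], [0.7, -0.16, 0, 0.09, 0, 0, 0], [0.7, -0.16, 0, 0.09, 0, 0, 0], [0.7, -0.16, 0, 0.09, 0, 0, 0]]]}}

```text
time: 19.4
tool_pos: [0.5734, -0.2697, 0.269]
tool_rot: [[-0.0, 0.992, -0.123], [-0.002, -0.123, -0.992], [-1.0, 0.0, 0.002]]
contact_force: [0.1, 0.4, -0.6]
opening: 0.0644
```

Run:
```python
from h import *
import cv2
im=r.grab_frame("top");cv2.imwrite("pics/k_top.png",cv2.resize(im[90:270,120:420],None,fx=2.6,fy=2.6,interpolation=cv2.INTER_CUBIC))
im=r.grab_frame("scene");cv2.imwrite("pics/k_scene.png",cv2.resize(im[160:290,90:260],None,fx=4.5,fy=4.5,interpolation=cv2.INTER_CUBIC))
print(r.observe()["dq"],r.observe()["contact_force"])
```

```text
[ 0.00626364  0.00541049  0.00168993 -0.00017924 -0.00071046 -0.0027032 ] [-0.40783539 -0.10299237  0.13795427]
```

View pics/k_top.png

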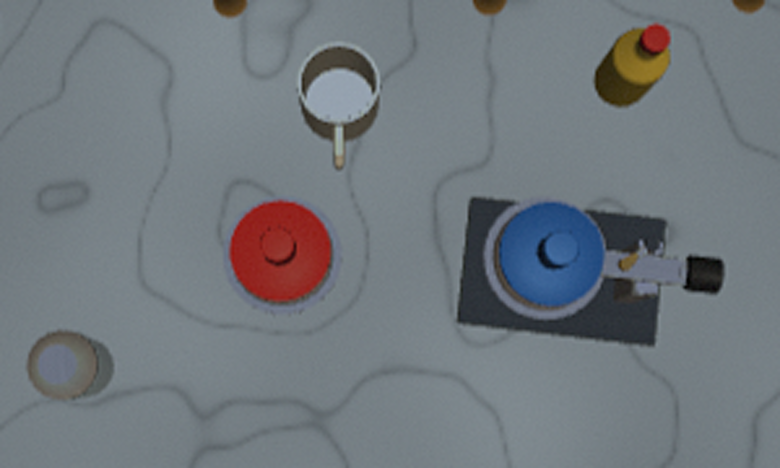

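View pics/k_scene.png

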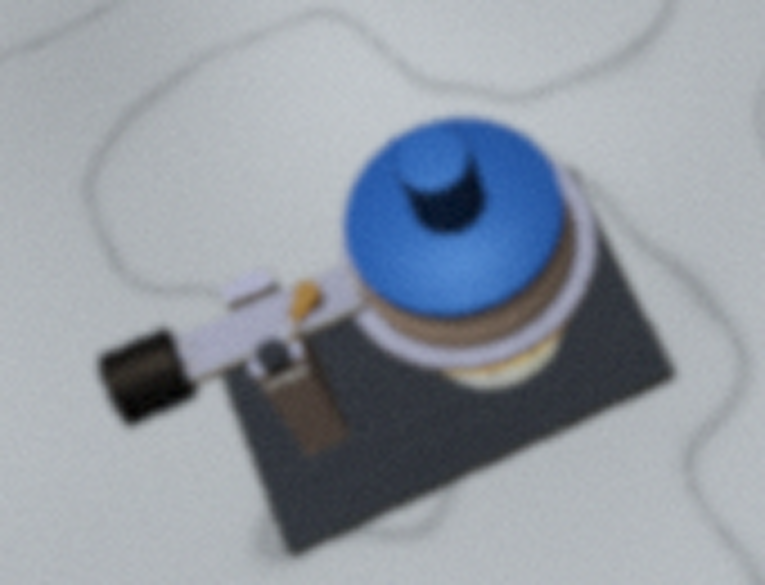

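```bash
python3 -c "
from rig import r
print(r.sign_off())"
```

```text
the job is handed in; nothing more can be done
None
```

The blue-lidded pot is seated in the orange cup and locked in, and I handed the job in at about 19.5 s of the 64 s allowed. `sign_off` reports no verdict.

**What I did:**
- **Knob out:** I gripped the knob and pulled it 45 mm to its stop, then let go.
- **Pot seated:** I carried the pot over, clear of everything else, and lowered it slowly until the cup took its weight. The wrist force at the seat was about 9 N up. I then released the pot and raised the gripper clear.
- **Knob home:** I gripped the knob again and pushed it 45 mm to its stop, where it pressed back with about 10.6 N. Then I released it and backed off.

**Last checks:**
- **Lock:** The knob is back at its starting position in the top picture, to within about 0.5 px (roughly 1 mm). In the scene picture the bar lies over the pot's flange.
- **Pot:** I measured it before locking. It was about 2 mm or less from the predicted seat in the pictures and about 0.02 rad from upright. It looks unmoved in the scene picture after locking.
- **Robot:** It touches nothing; the wrist force is about 0.
- **Other objects:** The red-lidded pot, mug, bottle and shaker are still standing, with no visible movement.

**Disagreements:** The top and scene cameras differed by about 2–3 mm on the cup and the pot. One wrist picture taken just after release suggested slightly more tilt, up to about 0.05 rad, but the later top and scene pictures did not bear that out. No check failed.

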